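Pin the gate of an upright pipe holder

TASK

A length of pipe stands in the red pipe holder. Lock it in: swing the holder's gate shut so that the eye at its end goes into the fork, then take the long pin from the wooden rack and push it down through fork and eye until its head sits flush on the fork, and let go of it. Leave the pipe standing, the short pin in the rack, and everything else undisturbed.

Things in the scene. Friction and masses are not known exactly. Their poses are not given: they have to be found in the camera images.
- holder: Red steel pipe holder bolted to the bench, does not move. Origin: on the bench under the middle of the line from gate hinge to fork; its z is up. Base plate 140 x 320 x 12 mm (x from -45 to 95, y from -160 to 160). At (0, 120) mm the upright hinge post of the gate, at (0, -120) mm the fork, at x = 71 mm a V-shaped cradle 92 mm high that backs the pipe. The gate swings on the -x side.
- fork_hole (a point): Centre of the mouth of the fork's hole, on the top face of the upper fork plate, 112 mm above the bench (in the holder frame at (0, -120, 112) mm). The fork has two level plates 44 x 44 x 12 mm, tops at 112 and 80 mm, with a 20 mm gap between them; upright 19 mm through hole in both, chamfered. A web closes the fork on its -y side.
- gate (a joint): Angle of the gate about its upright hinge, rad. 0 is fully shut against its stop (the holes of eye and fork in line); it grows as the gate opens towards the holder's -x side, clockwise seen from above. Stiff enough to stay where it is left.
- gate_hinge (a point): Point on the gate's upright hinge axis, 98 mm above the bench (top of the gate bar).
- gate_handle (a point): Grip point on the gate's handle, 128 mm above the bench: an upright round steel peg of 18 mm diameter from the top of the gate bar (98 mm) up to 148 mm, 180 mm from the hinge axis. The gate is a red level bar 16 mm wide and 16 mm thick (82 to 98 mm above the bench).
- gate_hole (a point): Centre of the hole in the eye at the gate's free end, on the eye's top face, 98 mm above the bench, 240 mm from the hinge axis. The eye is 40 x 40 x 16 mm with an upright 19 mm chamfered hole; when shut it is between the fork plates.
- pipe: Loose steel pipe, 48 mm outer diameter, 150 mm tall, standing on the holder's base plate (top 162 mm above the bench) in the V cradle, its axis at (50, 0) mm in the holder frame. Origin: centre of its lower end.
- rack: Wooden block 200 x 70 x 45 mm on the bench, does not move. Origin: centre of its underside, z up. Two upright holes 18 mm wide and 35 mm deep at x = -50 and +50 mm, a pin standing in each; which pin is in which hole varies.
- long_pin: The long steel headed pin, standing in the rack. Origin: centre of its lower tip; z runs up along the pin. Shank 16 mm diameter, 85 mm long, its lowest 14 mm tapering to 7 mm at the tip; on it a flange 32 mm diameter, 8 mm thick, then a round knob 22 mm diameter, 45 mm tall (top at 138 mm from the tip). In the rack the tip is 10 mm above the bench. Mass about 0.3 kg.
- long_pin_seat (a point): Centre of the underside of the long pin's flange, 85 mm from the tip; comes to the fork's top face when seated.
- long_pin_grip (a point): Grip point on the axis of the long pin's knob, 119 mm from the tip, 26 mm above the flange's top, 19 mm below the knob's top.
- short_pin: The other pin in the rack, like the long one but its shank is only 40 mm: too short for the job, leave it there. Origin: centre of its tip. Its flange is 5 mm over the rack, knob top 103 mm above the bench.
- spray_can: Bystander: closed spray can, 66 mm diameter, 170 mm tall, standing on the bench. Origin: centre of its underside.
- die_case: Bystander: open red case 220 x 300 x 50 mm on the bench, does not move, with two loose die heads (rings, 68 mm diameter, 45 mm tall) in it. Origin: centre of its underside.
- die_head0: Bystander: die head in the case. Origin: centre of its underside.
- die_head1: Bystander: die head in the case. Origin: centre of its underside.
Not all that is in view belongs to the job. What is shaped like the pipe but blue is not meant.

How it is judged:
By the outcome, as a careful person would: the job done as asked, in the order asked, and still so for the second after the job is handed in, with the robot touching nothing.
It also fails if it takes over 64 s, if anything falls off the work surface, if the arm or the gripper's body presses on something with over 40 N, if the wrist force passes 120 N, or if a joint passes its speed limit or range.

ROBOT

A 6-joint arm with a two-finger parallel gripper is mounted at the origin on the work surface. World frame = base frame: x ahead of the robot, y to its left, z up, the work surface at z = 0. Lengths are in m, angles in rad, forces in N, time in s.
With the tool pointing down it reaches from about 0.4 to 0.825 m from the base axis. Payload 7 kg.
Tool frame: the origin (TCP) lies midway between the tips of the shut fingers; the grasp point (between the pads) lies 19 mm behind it; z points along the fingers, y is the line along which they close (so a half turn about z gives the same grasp; the last joint's range is limited). The gripper opens to 88 mm and grips with 3 to 60 N. Pads are 19 mm wide; open, the fingers measure 130 mm over their backs; the gripper's body (78 mm by 193 mm) begins 47 mm behind the grasp point.
Start: joints at [-0.872, 0.359, 0.012, 0, -1.224, -0.288], TCP at [0.27, -0.619, 0.227] pointing down, gripper open.
Joint ranges: [-3.07, 3.07], [-1.43, 2.12], [-1.02, 1.25], [-3.03, 1.67], [-3.05, -0], [-3.03, 3.03]. Speed limits (rad/s): [2.39, 2.39, 3.01, 3.14, 3.14, 3.14].

INTERFACE

Orientations are given as [roll, pitch, yaw] about the fixed x, y, z axes, in that order (R = Rz(yaw) Ry(pitch) Rx(roll)).
In Python, from station import get_state, grab_frame, calibration, job_done, boxes_of, regions_of, spot_point gives the robot as it stands. The module is installed in compiled form; this text tells all that it offers.
- The arm moves only by the tool arm_command, never from a script. Its argument "commands" is a list of rows, each an object of numbers: "tx", "ty", "tz": the shift along the tool's x, y, z each as a share of 25 cm, from -1 to 1; "twist": the turn about the tool's z as a share of 180 degrees, from -1 to 1. A call has exactly 8 rows; each row is the pose to reach, as a shift and turn from the pose commanded when the call began, along the tool's axes at that moment, turning the shorter way round; what a row does not reach only later rows make up. A row lasts 1/12 s, in which the tool goes at most 41.7 mm and 7.16 degrees, less where a joint would pass 70% of its speed; a pose out of reach is approached as far as the arm can. A call with a number of a shift or a turn outside -1 to 1 is refused whole. A call with a gripper value outside its range is refused whole. "claw" is the opening, from 0 (shut) to 1 (fully open), set as the call begins (left out, the last holds). The fingers move at their own pace and stop on an object; "grip_force" is the grip in N (left out, the last holds). Time passes only in rows, so rows that repeat a pose let the fingers close, or fill a call up. It gives the time, the measured TCP pose, the force, the opening and the grip force at its end, in the units of the state.
- get_state(): the state, without advancing time (a new reading comes with each control period).
- grab_frame(name): name is "scene" or "side" or "wrist"; returns the picture (480x640x3 uint8, red, green, blue); there is no depth.
- calibration(name): a dict with "camera_matrix" (3x3 intrinsics, pixels), "k1" (the pictures are not rectified: a ray, as slopes to the right and down, at radius r is drawn at 1 + k1 r^2 times it, then the intrinsics apply), "extrinsics" (4x4, takes a point from camera to world coordinates). Camera axes: x right, y down, z forward; pixel columns grow to the right and rows downward; lengths in m; the calibration is good to about 2 mm. A picture is of the moment at which its call begins: read the wrist's pose just before it. calibration takes no time and is no camera call; for the wrist camera it gives the pose at the moment of the call.
- job_done(): hands the job in; it is judged then, once.
Trained networks look in the newest picture that a camera, given by its name, has taken for a name from the list of things; names that differ only in an ending like _2 or _b are one class to them, and where a whole thing is asked for, a point or a joint stands for the part that bears it (a point fixed in the world has none). Each returns a list of dicts, best first, with "score" (0 to 1); they miss things now and then, are a little off and sometimes report something else, mostly with a low value. They report only what shows in the picture. A call takes as long as a camera call. They do not tell look-alikes from the thing itself.
- boxes_of(query, camera): "rect" ([left, top, right, bottom] in pixels, round what is visible of it).
- regions_of(query, camera): "region" (480x640 bool, what is visible of it) and "rect" ([left, top, right, bottom] in pixels, round what is visible of it).
- spot_point(query, camera): "uv" ([column, row] in pixels: a listed point, or the origin of a listed thing).
The state is a dict: "t": time; "q": joint angles; "qd": joint speeds; "joint_efforts": joint torques, N m; "eef_pos": TCP position; "ee_rot": TCP orientation; "force": force on the tool from outside, world axes, zero at the start; "moment": the same for the moment, N m; "width": finger opening in m; "gripper_force": force on a finger pad.
Only numpy, scipy, OpenCV 4.12 (cv2) and the standard library are available. Lean on these libraries where they do the work, as an engineer would, in place of code of your own. Each camera call takes 0.05 s, during which the arm holds its last target. There are 200 camera calls.

## Working session

There is one attempt and no reset: what is moved stays moved. The work goes in short steps, Python scripts to look and compute and a tool call to move; the robot and the scene stay as the last step left them, time stands still between calls to the robot, and variables do not carry over. Pictures are saved under pics/ and viewed, at most 10 in all, crops included, and the job is handed in when it is done.

Besides the shell and the picture viewer there is one more tool, called after "Emit:" in YAML: its name, and indented under it one key for each argument. arm_command: Moves the arm, as the interface text tells. Shift numbers are shares of 25 cm and turn numbers shares of 180 degrees, none past 1 either way. Its arguments: {"type":"object","properties":{"commands":{"type":"array"},"claw":{"type":"number"},"grip_force":{"type":"number"}},"required":["commands"]}

```bash
mkdir -p pics
cat > h.py <<'E'
import numpy as np, cv2, json
from station import *
def ray(cam,uv,c=None):
    c=c or calibration(cam);K=np.array(c["camera_matrix"]);E=np.array(c["extrinsics"])
    d=np.array([(uv[0]-K[0,2])/K[0,0],(uv[1]-K[1,2])/K[1,1]]);s=d.copy()
    for _ in range(20): s=d/(1+c["k1"]*(s@s))
    return E[:3,3],E[:3,:3]@np.array([s[0],s[1],1])
def onz(cam,uv,z,c=None):
    o,d=ray(cam,uv,c);return o+d*(z-o[2])/d[2]
def proj(cam,p,c=None):
    c=c or calibration(cam);K=np.array(c["camera_matrix"]);E=np.array(c["extrinsics"])
    q=E[:3,:3].T@(np.array(p)-E[:3,3]);s=q[:2]/q[2];s=s*(1+c["k1"]*(s@s))
    return K[:2,:2]@s+K[:2,2]
def save(cam,name):
    im=grab_frame(cam);cv2.imwrite(f"pics/{name}.png",im[:,:,::-1]);return im
E
python3 - <<'E'
from h import *
np.set_printoptions(precision=4,suppress=True)
a=save("scene","a");b=save("side","b")
cv2.imwrite("pics/ab.png",np.vstack([cv2.resize(x,(800,600))[:,:,::-1] for x in (a,)]))
Z=dict(fork_hole=.112,gate_hinge=.098,gate_handle=.128,gate_hole=.098,long_pin_seat=.095,long_pin_grip=.129,long_pin=.01,short_pin=.005,pipe=.012,holder=0,rack=0,spray_can=0,die_case=0)
for c in ("scene","side"):
  print(c,np.array(calibration(c)["extrinsics"])[:3,3])
  for k,z in Z.items():
    for r in spot_point(k,c)[:2]: print(k,round(r["score"],2),np.round(r["uv"],1),onz(c,r["uv"],z))
E
```

```text
scene [ 1.108  -0.6729  0.7731]
fork_hole 0.69 [267.9 279.8] [ 0.5879 -0.0734  0.112 ]
gate_hinge 0.95 [348.2 238.9] [0.6351 0.1613 0.098 ]
gate_hinge 0.59 [155.5 345.3] [ 0.5289 -0.316   0.098 ]
gate_handle 0.84 [273.4 237.8] [0.5195 0.0311 0.128 ]
gate_hole 0.79 [244.6 255.2] [ 0.4823 -0.025   0.098 ]
long_pin_seat 0.91 [163.9 356.5] [ 0.5583 -0.3235  0.095 ]
long_pin_grip 0.81 [158.4 344.5] [ 0.5581 -0.3283  0.129 ]
long_pin_grip 0.37 [364.4 188.2] [0.5719 0.3409 0.129 ]
long_pin 0.81 [168.  387.8] [ 0.5528 -0.3266  0.01  ]
long_pin 0.35 [272.6 239.3] [0.4144 0.1534 0.01  ]
short_pin 0.8 [122.1 370.3] [ 0.4469 -0.3466  0.005 ]
pipe 0.74 [374.1 333.1] [0.7957 0.0109 0.012 ]
rack 0.94 [148.4 380.6] [ 0.5029 -0.3319  0.    ]
spray_can 0.9 [291.4 400.2] [ 0.7494 -0.2126  0.    ]
die_case 0.75 [363.1 186.9] [0.4572 0.5486 0.    ]
die_case 0.38 [374.7 174. ] [0.4448 0.6449 0.    ]
side [0.1055 1.3193 0.9485]
fork_hole 0.93 [336.7 201. ] [ 0.603  -0.0864  0.112 ]
gate_hinge 0.74 [298.4 239.6] [0.6307 0.1518 0.098 ]
gate_handle 0.73 [349.7 219.9] [0.5171 0.0314 0.128 ]
gate_hole 0.73 [366.9 220.1] [ 0.4831 -0.0373  0.098 ]
long_pin_seat 0.61 [375.  174.9] [ 0.5562 -0.3549  0.095 ]
long_pin_grip 0.62 [373.2 169.6] [ 0.5567 -0.3258  0.129 ]
long_pin 0.48 [375.7 199.7] [ 0.5377 -0.3283  0.01  ]
short_pin 0.42 [397.4 206. ] [ 0.4544 -0.3264  0.005 ]
pipe 0.95 [274.1 234.4] [0.7681 0.0392 0.012 ]
pipe 0.7 [304.8 240.4] [0.6633 0.0293 0.012 ]
holder 0.81 [316.7 250.3] [0.6136 0.0485 0.    ]
holder 0.6 [367.3 219.2] [ 0.5272 -0.2     0.    ]
rack 0.67 [384.2 201.4] [ 0.5099 -0.3471  0.    ]
spray_can 0.88 [306.6 203. ] [ 0.7636 -0.214   0.    ]
spray_can 0.67 [365.8 224.4] [ 0.5212 -0.1651  0.    ]
die_case 0.96 [295.4 377.3] [0.4566 0.5515 0.    ]
```

View pics/a.png

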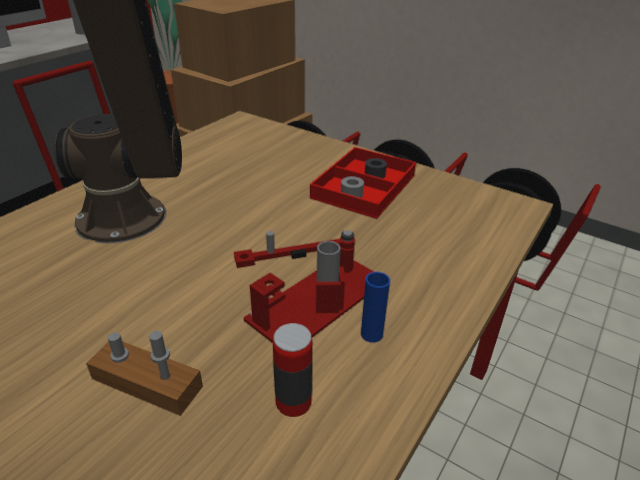

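View pics/b.png

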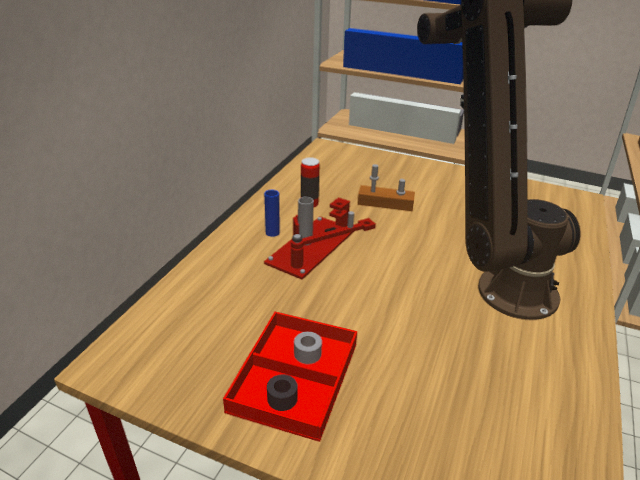

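Long pin is the right one in the scene view (knob ~ (158,345)). The gate is about 30° open, with eye (245,256) and peg (271,240). The blue pipe is a distractor. Next I compute moves.

```bash
cat >> h.py <<'E'
from scipy.spatial.transform import Rotation as Ro
def rel(p,yaw_y=None,s=None):
    """rows values from current pose to TCP p; yaw_y: world direction (deg) of tool y (mod 180)"""
    s=s or get_state();R=Ro.from_euler("xyz",s["ee_rot"]).as_matrix()
    v=R.T@(np.array(p)-s["eef_pos"])/0.25;tw=0
    if yaw_y is not None:
        a=np.deg2rad(yaw_y);d=R.T@[np.cos(a),np.sin(a),0]
        tw=np.degrees(np.arctan2(-d[0],d[1]));tw=(tw+90)%180-90
    return np.round(v,3),round(tw/180,4)
E
python3 - <<'E'
from h import *
np.set_printoptions(precision=4,suppress=True)
s=get_state();print(s["t"],s["eef_pos"],s["ee_rot"],s["force"])
print(Ro.from_euler("xyz",s["ee_rot"]).as_matrix());T=np.array(calibration("wrist")["extrinsics"]);print(T)
print(rel([.50,-.33,.33],None),rel([.50,-.0,.33],51))
E
```

```text
1.4 [ 0.2695 -0.6188  0.2265] [ 3.1416 -0.     -2.7308] [ 0.1956 -0.4383  0.3932]
[[-0.9168 -0.3993 -0.    ]
 [-0.3993  0.9168  0.    ]
 [ 0.      0.     -1.    ]]
[[-0.3985  0.8795  0.26    0.1986]
 [ 0.9172  0.3821  0.1131 -0.6497]
 [ 0.0001  0.2835 -0.959   0.3849]
 [ 0.      0.      0.      1.    ]]
(array([-1.307,  0.691, -0.414]), 0.0) (array([-1.834,  1.901, -0.414]), np.float64(0.3474))
```

Emit:
arm_command:
  commands:
    - {"tx": -0.1, "ty": 0.05, "tz": -0.04}
    - {"tx": -0.25, "ty": 0.13, "tz": -0.1}
    - {"tx": -0.4, "ty": 0.21, "tz": -0.16}
    - {"tx": -0.55, "ty": 0.3, "tz": -0.22}
    - {"tx": -0.7, "ty": 0.38, "tz": -0.28}
    - {"tx": -0.83, "ty": 0.45, "tz": -0.32}
    - {"tx": -0.92, "ty": 0.5, "tz": -0.36}
    - {"tx": -0.92, "ty": 0.5, "tz": -0.36}

```text
invalid input
```

Run:
```python
from h import *
np.set_printoptions(precision=4,suppress=True)
c=calibration("wrist");save("wrist","w1")
for k,z in dict(long_pin_seat=.095,long_pin_grip=.129,long_pin=.01,short_pin=.005,rack=0).items():
    for r in spot_point(k,"wrist")[:2]: print(k,round(r["score"],2),np.round(r["uv"],1),onz("wrist",r["uv"],z,c))
print(get_state()["eef_pos"]);print(rel([.50,-.03,.30],141.4))
```

```text
[ 0.2695 -0.6188  0.2266]
(array([-1.786,  1.791, -0.294]), np.float64(-0.1548))
```

View pics/w1.png

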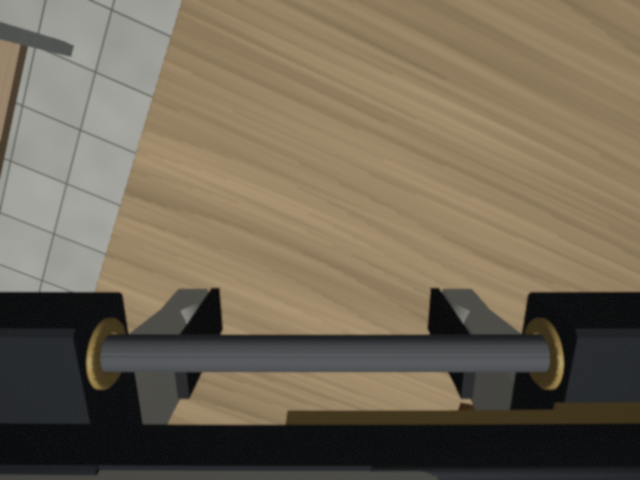

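The move was refused, so the wrist picture shows only bare bench and the gripper. I'll resend it with all four numbers in each row.

Emit:
arm_command:
  commands:
    - {"tx": -0.1, "ty": 0.05, "tz": -0.04, "twist": 0}
    - {"tx": -0.25, "ty": 0.13, "tz": -0.1, "twist": 0}
    - {"tx": -0.4, "ty": 0.21, "tz": -0.16, "twist": 0}
    - {"tx": -0.55, "ty": 0.3, "tz": -0.22, "twist": 0}
    - {"tx": -0.7, "ty": 0.38, "tz": -0.28, "twist": 0}
    - {"tx": -0.83, "ty": 0.45, "tz": -0.32, "twist": 0}
    - {"tx": -0.92, "ty": 0.5, "tz": -0.36, "twist": 0}
    - {"tx": -0.92, "ty": 0.5, "tz": -0.36, "twist": 0}
  claw: 1
  grip_force: 20

```text
t: 2.37
eef_pos: [0.4345, -0.4091, 0.3199]
ee_rot: [-3.138, 0.003, -2.726]
force: [-0.0, -1.0, 0.5]
width: 0.0872
gripper_force: 0.0
```

```bash
cat > look.py <<'E'
from h import *
import sys
np.set_printoptions(precision=4,suppress=True)
Z=dict(fork_hole=.112,gate_hinge=.098,gate_handle=.128,gate_hole=.098,long_pin_seat=.095,long_pin_grip=.129,long_pin=.01,short_pin=.005,pipe=.012)
def look(name,keys):
    c=calibration("wrist");save("wrist",name)
    for k in keys:
        for r in spot_point(k,"wrist")[:2]: print(k,round(r["score"],2),np.round(r["uv"],1),onz("wrist",r["uv"],Z[k],c))
    print(get_state()["eef_pos"])
E
python3 - <<'E'
from look import *
look("w2",["long_pin_seat","long_pin_grip","long_pin","short_pin"])
print(rel([.48,-.03,.30],141.4))
E
```

```text
long_pin_seat 0.9 [348.7 337.5] [ 0.5554 -0.3293  0.095 ]
long_pin 0.9 [347.5 301.6] [ 0.553  -0.3272  0.01  ]
short_pin 0.56 [364.7 225.1] [ 0.4562 -0.3488  0.005 ]
[ 0.4298 -0.4128  0.316 ]
(array([-0.795,  1.324,  0.065]), np.float64(-0.155))
```

Emit:
arm_command:
  commands:
    - {"tx": -0.1, "ty": 0.16, "tz": 0, "twist": -0.02}
    - {"tx": -0.2, "ty": 0.32, "tz": 0, "twist": -0.05}
    - {"tx": -0.3, "ty": 0.48, "tz": 0, "twist": -0.08}
    - {"tx": -0.39, "ty": 0.63, "tz": 0, "twist": -0.11}
    - {"tx": -0.47, "ty": 0.76, "tz": 0, "twist": -0.13}
    - {"tx": -0.54, "ty": 0.88, "tz": 0, "twist": -0.15}
    - {"tx": -0.6, "ty": 0.96, "tz": 0, "twist": -0.155}
    - {"tx": -0.6, "ty": 0.98, "tz": 0, "twist": -0.155}

```text
t: 3.28
eef_pos: [0.4706, -0.1252, 0.3162]
ee_rot: [3.141, 0.0, -2.242]
force: [-0.8, -0.4, -0.1]
width: 0.088
gripper_force: 0.0
```

Run:
```python
from look import *
look("w3",["gate_handle","gate_hole","gate_hinge","fork_hole","pipe"])
print(rel([.518,.031,.22],141.4))
```

```text
gate_handle 0.97 [376.3 357. ] [0.5199 0.0173 0.128 ]
gate_hole 0.59 [375.8 289.6] [ 0.4833 -0.027   0.098 ]
fork_hole 0.83 [254.3 323. ] [ 0.5955 -0.0786  0.112 ]
pipe 0.74 [283.3 371.6] [0.6602 0.0273 0.012 ]
pipe 0.61 [207.1 412.9] [0.7825 0.0126 0.012 ]
[ 0.4699 -0.1293  0.3163]
(array([-0.621,  0.25 ,  0.385]), np.float64(-0.0005))
```

View pics/w3.png

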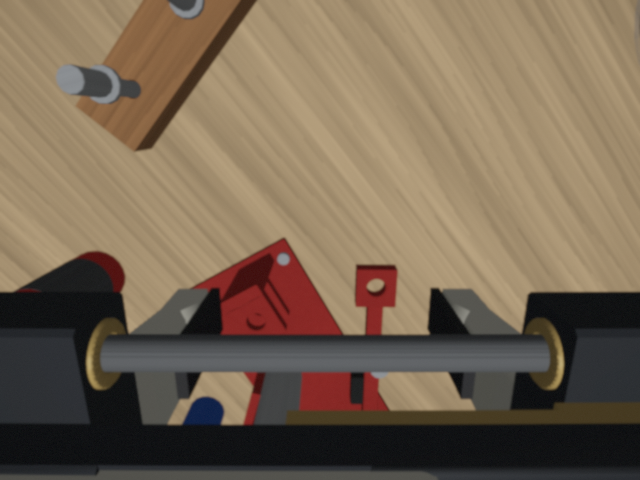

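```bash
cat > fit.py <<'E'
from h import *
from scipy.optimize import least_squares
np.set_printoptions(precision=4,suppress=True)
def model(q,k):
    x,y,a,g=q;P=lambda u,v,z:np.array([x+u*np.cos(a)-v*np.sin(a),y+u*np.sin(a)+v*np.cos(a),z])
    G=lambda r,z:P(-r*np.sin(g),.12-r*np.cos(g),z)
    return dict(fork_hole=P(0,-.12,.112),gate_hinge=P(0,.12,.098),gate_handle=G(.18,.128),gate_hole=G(.24,.098),pipe=P(.05,0,.012),holder=P(0,0,0))[k]
def fit(obs,q0):
    C={c:calibration(c) for c in set(o[0] for o in obs)}
    f=lambda q:np.concatenate([(proj(c,model(q,k),C[c])-uv)/3 for c,k,uv in obs])
    r=least_squares(f,q0,loss="soft_l1");return r.x,f(r.x).reshape(-1,2)*3
E
python3 - <<'E'
from fit import *
obs=[("scene","fork_hole",(267.9,279.8)),("scene","gate_hinge",(348.2,238.9)),("scene","gate_handle",(273.4,237.8)),("scene","gate_hole",(244.6,255.2)),
("side","fork_hole",(336.7,201)),("side","gate_hinge",(298.4,239.6)),("side","gate_handle",(349.7,219.9)),("side","gate_hole",(366.9,220.1)),("side","holder",(316.7,250.3)),("side","pipe",(304.8,240.4)),
("wrist","gate_hole",(375.9,287)),("wrist","fork_hole",(255,322)),("wrist","pipe",(283.3,371.6))]
q,r=fit(obs,[.614,.04,-.16,.5]);print(q,np.degrees(q[2:]))
for o,e in zip(obs,r):print(o[:2],e)
for k in("fork_hole","gate_hinge","gate_handle","gate_hole"):print(k,model(q,k))
E
```

```text
[ 0.6145  0.0355 -0.1743  0.5173] [-9.9894 29.6415]
('scene', 'fork_hole') [-0.6635  3.5087]
('scene', 'gate_hinge') [-1.6541  1.5864]
('scene', 'gate_handle') [-4.2551  3.6049]
('scene', 'gate_hole') [-1.8809  1.3762]
('side', 'fork_hole') [2.3059 1.1218]
('side', 'gate_hinge') [-1.7116 -0.0488]
('side', 'gate_handle') [ 0.7655 -2.8235]
('side', 'gate_hole') [-0.3527  1.0004]
('side', 'holder') [ 1.3246 -2.1954]
('side', 'pipe') [ 0.1914 -0.4279]
('wrist', 'gate_hole') [0.5381 2.2835]
('wrist', 'fork_hole') [0.7252 0.8002]
('wrist', 'pipe') [0.168  4.0452]
fork_hole [ 0.5937 -0.0827  0.112 ]
gate_hinge [0.6353 0.1537 0.098 ]
gate_handle [0.5205 0.015  0.128 ]
gate_hole [ 0.4822 -0.0312  0.098 ]
```

Run:
```python
from h import *
print(rel([.5205,.016,.20],140.4))
```

```text
(array([-0.58 ,  0.205,  0.465]), np.float64(0.005))
```

Emit:
arm_command:
  commands:
    - {"tx": -0.1, "ty": 0.04, "tz": 0.08, "twist": 0.005}
    - {"tx": -0.2, "ty": 0.07, "tz": 0.16, "twist": 0.005}
    - {"tx": -0.3, "ty": 0.11, "tz": 0.24, "twist": 0.005}
    - {"tx": -0.4, "ty": 0.14, "tz": 0.32, "twist": 0.005}
    - {"tx": -0.5, "ty": 0.18, "tz": 0.4, "twist": 0.005}
    - {"tx": -0.58, "ty": 0.205, "tz": 0.465, "twist": 0.005}
    - {"tx": -0.58, "ty": 0.205, "tz": 0.465, "twist": 0.005}
    - {"tx": -0.58, "ty": 0.205, "tz": 0.465, "twist": 0.005}

```text
t: 4.25
eef_pos: [0.5203, 0.0168, 0.1989]
ee_rot: [3.14, -0.003, -2.26]
force: [-0.6, 0.4, 0.7]
width: 0.0872
gripper_force: 0.0
```

Run:
```python
from look import *
look("w4",["gate_handle","gate_hole","fork_hole"])
print(rel([.5205,.016,.116],140.4))
```

```text
gate_handle 0.63 [326.3 256.8] [0.5194 0.0178 0.128 ]
gate_hole 0.93 [324.3 152.8] [ 0.4833 -0.0277  0.098 ]
fork_hole 0.61 [129.3 207.3] [ 0.5953 -0.0793  0.112 ]
[0.5208 0.0164 0.2011]
(array([0.002, 0.   , 0.34 ]), np.float64(0.0002))
```

View pics/w4.png

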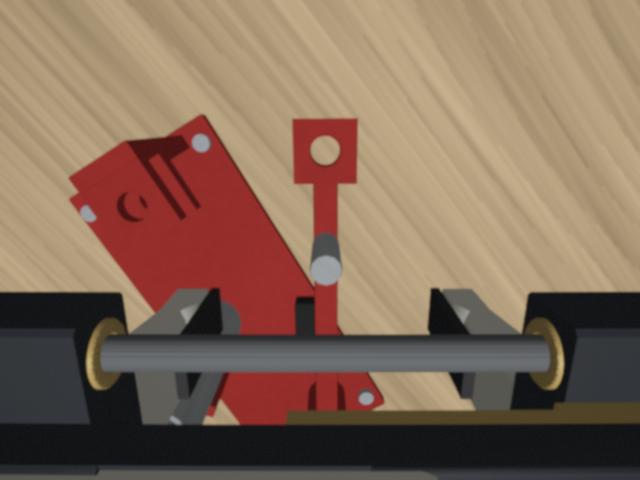

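Peg top at (326,270), centred between the fingers; the eye hole is at (325,150). I'll go down and close.

Emit:
arm_command:
  commands:
    - {"tx": 0, "ty": 0, "tz": 0.06, "twist": 0}
    - {"tx": 0, "ty": 0, "tz": 0.12, "twist": 0}
    - {"tx": 0, "ty": 0, "tz": 0.18, "twist": 0}
    - {"tx": 0, "ty": 0, "tz": 0.24, "twist": 0}
    - {"tx": 0, "ty": 0, "tz": 0.3, "twist": 0}
    - {"tx": 0, "ty": 0, "tz": 0.34, "twist": 0}
    - {"tx": 0, "ty": 0, "tz": 0.34, "twist": 0}
    - {"tx": 0, "ty": 0, "tz": 0.34, "twist": 0}

```text
t: 5.12
eef_pos: [0.5206, 0.017, 0.1157]
ee_rot: [-3.141, -0.0, -2.26]
force: [-0.5, 0.3, -0.1]
width: 0.0877
gripper_force: 0.0
```

Emit:
arm_command:
  commands:
    - {"tx": 0, "ty": 0, "tz": 0, "twist": 0}
    - {"tx": 0, "ty": 0, "tz": 0, "twist": 0}
    - {"tx": 0, "ty": 0, "tz": 0, "twist": 0}
    - {"tx": 0, "ty": 0, "tz": 0, "twist": 0}
    - {"tx": 0, "ty": 0, "tz": 0, "twist": 0}
    - {"tx": 0, "ty": 0, "tz": 0, "twist": 0}
    - {"tx": 0, "ty": 0, "tz": 0, "twist": 0}
    - {"tx": 0, "ty": 0, "tz": 0, "twist": 0}
  claw: 0
  grip_force: 12

```text
t: 5.78
eef_pos: [0.5205, 0.0175, 0.1153]
ee_rot: [-3.142, -0.0, -2.259]
force: [0.7, 0.0, -0.7]
width: 0.0398
gripper_force: 0.0
```

Run:
```python
from fit import *
s=get_state();p=np.array(s["eef_pos"]);print(p,s["width"],s["gripper_force"],s["force"])
h=np.array([.6353,.1537]);d=p[:2]-h;print(np.linalg.norm(d))
a0=np.arctan2(d[1],d[0]);R=.18
for g in np.linspace(0,29.6,9)[1:]:
    a=a0+np.radians(g);q=h+np.linalg.norm(d)*np.array([np.cos(a),np.sin(a)]);print(g,rel([*q,p[2]],np.degrees(a)+90,s))
```

```text
[0.5205 0.0175 0.1153] 0.03979961857579841 0.0 [ 0.697  0.036 -0.722]
0.17811728071565414
3.7 (array([-0.001, -0.046,  0.   ]), np.float64(-0.0168))
7.4 (array([-0.005, -0.092,  0.   ]), np.float64(-0.0374))
11.100000000000001 (array([-0.012, -0.137,  0.   ]), np.float64(-0.0579))
14.8 (array([-0.021, -0.182,  0.   ]), np.float64(-0.0785))
18.5 (array([-0.034, -0.226,  0.   ]), np.float64(-0.099))
22.200000000000003 (array([-0.05, -0.27,  0.  ]), np.float64(-0.1196))
25.900000000000002 (array([-0.068, -0.312,  0.   ]), np.float64(-0.1401))
29.6 (array([-0.089, -0.353,  0.   ]), np.float64(-0.1607))
```

Emit:
arm_command:
  commands:
    - {"tx": 0, "ty": 0, "tz": 0, "twist": 0}
    - {"tx": 0, "ty": 0, "tz": 0, "twist": 0}
    - {"tx": 0, "ty": 0, "tz": 0, "twist": 0}
    - {"tx": 0, "ty": 0, "tz": 0, "twist": 0}
    - {"tx": 0, "ty": 0, "tz": 0, "twist": 0}
    - {"tx": 0, "ty": 0, "tz": 0, "twist": 0}
    - {"tx": 0, "ty": -0.023, "tz": 0, "twist": -0.008}
    - {"tx": -0.001, "ty": -0.046, "tz": 0, "twist": -0.017}

```text
t: 6.45
eef_pos: [0.5294, 0.0106, 0.1153]
ee_rot: [3.141, 0.0, -2.205]
force: [0.8, 2.3, -1.2]
width: 0.0176
gripper_force: 12.0
```

Emit:
arm_command:
  commands:
    - {"tx": -0.001, "ty": -0.046, "tz": 0, "twist": -0.02}
    - {"tx": -0.005, "ty": -0.092, "tz": 0, "twist": -0.041}
    - {"tx": -0.012, "ty": -0.137, "tz": 0, "twist": -0.061}
    - {"tx": -0.021, "ty": -0.182, "tz": 0, "twist": -0.082}
    - {"tx": -0.034, "ty": -0.226, "tz": 0, "twist": -0.103}
    - {"tx": -0.045, "ty": -0.255, "tz": 0, "twist": -0.117}
    - {"tx": -0.05, "ty": -0.27, "tz": 0, "twist": -0.123}
    - {"tx": -0.05, "ty": -0.27, "tz": 0, "twist": -0.123}

```text
t: 7.12
eef_pos: [0.5933, -0.0183, 0.1153]
ee_rot: [-3.14, 0.002, -1.818]
force: [2.9, 7.7, -0.7]
width: 0.0179
gripper_force: 12.0
```

Run:
```python
from fit import *
s=get_state();p=np.array(s["eef_pos"]);print(p,s["width"],s["gripper_force"],s["force"])
h=np.array([.6353,.1537]);d=p[:2]-h;a=np.degrees(np.arctan2(d[1],d[0]));print(np.linalg.norm(d),a)
print(rel([*(h+.178*np.array([np.cos(np.radians(-100)),np.sin(np.radians(-100))])),p[2]],-10,s))
for k in ("gate_hole","fork_hole","gate_handle"):
  for c in ("scene","side"):
    if k!="gate_hole" or 1:
      grab_frame(c)
      for r in spot_point(k,c)[:1]: print(k,c,r["score"],r["uv"],onz(c,r["uv"],{"gate_hole":.098,"fork_hole":.112,"gate_handle":.128}[k]))
```

```text
[ 0.5933 -0.0183  0.1153] 0.017876856235239522 12.000870108604431 [ 2.9331  7.7348 -0.7243]
0.17704813136402497 -103.73553526003415
(array([ 0.002, -0.046,  0.   ]), np.float64(-0.0232))
gate_hole scene 0.83 [263.6, 282.8] [ 0.5757 -0.0733  0.098 ]
gate_hole side 0.64 [344.3, 207.5] [ 0.5739 -0.0806  0.098 ]
fork_hole scene 0.87 [270.3, 283.5] [ 0.599  -0.0796  0.112 ]
fork_hole side 0.85 [338.7, 202.8] [ 0.593  -0.0781  0.112 ]
gate_handle scene 0.98 [287.0, 258.8] [ 0.5899 -0.0119  0.128 ]
```

Emit:
arm_command:
  commands:
    - {"tx": -0.002, "ty": -0.01, "tz": 0, "twist": -0.005}
    - {"tx": -0.004, "ty": -0.02, "tz": 0, "twist": -0.01}
    - {"tx": -0.006, "ty": -0.03, "tz": 0, "twist": -0.015}
    - {"tx": -0.008, "ty": -0.036, "tz": 0, "twist": -0.02}
    - {"tx": -0.008, "ty": -0.042, "tz": 0, "twist": -0.023}
    - {"tx": -0.008, "ty": -0.046, "tz": 0, "twist": -0.023}
    - {"tx": -0.008, "ty": -0.048, "tz": 0, "twist": -0.023}
    - {"tx": -0.008, "ty": -0.048, "tz": 0, "twist": -0.023}

```text
t: 8.38
eef_pos: [0.6037, -0.0204, 0.1153]
ee_rot: [-3.141, 0.001, -1.748]
force: [1.9, 4.6, -1.2]
width: 0.0175
gripper_force: 12.0
```

Emit:
arm_command:
  commands:
    - {"tx": -0.002, "ty": -0.003, "tz": 0, "twist": 0}
    - {"tx": -0.004, "ty": -0.006, "tz": 0, "twist": 0}
    - {"tx": -0.005, "ty": -0.009, "tz": 0, "twist": 0}
    - {"tx": -0.005, "ty": -0.012, "tz": 0, "twist": 0}
    - {"tx": -0.005, "ty": -0.015, "tz": 0, "twist": 0}
    - {"tx": -0.005, "ty": -0.018, "tz": 0, "twist": 0}
    - {"tx": -0.005, "ty": -0.018, "tz": 0, "twist": 0}
    - {"tx": -0.005, "ty": -0.018, "tz": 0, "twist": 0}

```text
t: 9.05
eef_pos: [0.605, -0.0206, 0.1152]
ee_rot: [3.136, -0.001, -1.748]
force: [-11.1, 3.3, 9.0]
width: 0.0178
gripper_force: 12.0
```

Emit:
arm_command:
  commands:
    - {"tx": 0, "ty": 0, "tz": 0, "twist": 0}
    - {"tx": 0, "ty": 0, "tz": 0, "twist": 0}
    - {"tx": 0, "ty": 0, "tz": 0, "twist": 0}
    - {"tx": 0, "ty": 0, "tz": 0, "twist": 0}
    - {"tx": 0, "ty": 0, "tz": -0.06, "twist": 0}
    - {"tx": 0, "ty": 0, "tz": -0.15, "twist": 0}
    - {"tx": 0, "ty": 0, "tz": -0.28, "twist": 0}
    - {"tx": 0, "ty": 0, "tz": -0.36, "twist": 0}
  claw: 0.6

```text
t: 9.72
eef_pos: [0.609, -0.0205, 0.208]
ee_rot: [-3.139, -0.0, -1.747]
force: [0.1, -0.4, 0.4]
width: 0.0515
gripper_force: 0.0
```

Run:
```python
from look import *
s=get_state();print(s["force"],s["width"]);look("w5",["gate_handle","gate_hole","fork_hole"])
for c in ("scene","side"):
  grab_frame(c)
  for k in ("gate_hole","fork_hole","gate_handle","gate_hinge"):
      for r in spot_point(k,c)[:1]: print(k,c,r["score"],r["uv"],onz(c,r["uv"],Z[k]))
print(rel([.557,-.328,.26],0))
```

```text
[ 0.1291 -0.4002  0.4467] 0.05149001938177959
gate_handle 0.71 [333.  252.1] [ 0.6038 -0.0189  0.128 ]
gate_hole 0.78 [328.3 150.7] [ 0.5963 -0.0771  0.098 ]
fork_hole 0.71 [334.2 144.8] [ 0.592  -0.0809  0.112 ]
[ 0.6083 -0.0202  0.2056]
gate_hole scene 0.76 [266.7, 283.8] [ 0.5829 -0.072   0.098 ]
fork_hole scene 0.65 [269.8, 281.7] [ 0.5947 -0.0758  0.112 ]
gate_handle scene 0.77 [289.9, 261.6] [ 0.6005 -0.016   0.128 ]
gate_hinge scene 0.97 [346.6, 240.3] [0.635  0.1544 0.098 ]
gate_hole side 0.88 [340.2, 206.0] [ 0.5893 -0.084   0.098 ]
fork_hole side 0.32 [337.8, 208.3] [ 0.5831 -0.044   0.112 ]
gate_handle side 0.57 [328.5, 207.9] [ 0.601  -0.0079  0.128 ]
gate_hinge side 0.59 [299.7, 238.5] [0.6296 0.1449 0.098 ]
(array([ 1.248, -0.016, -0.22 ]), np.float64(-0.0562))
```

View pics/w5.png

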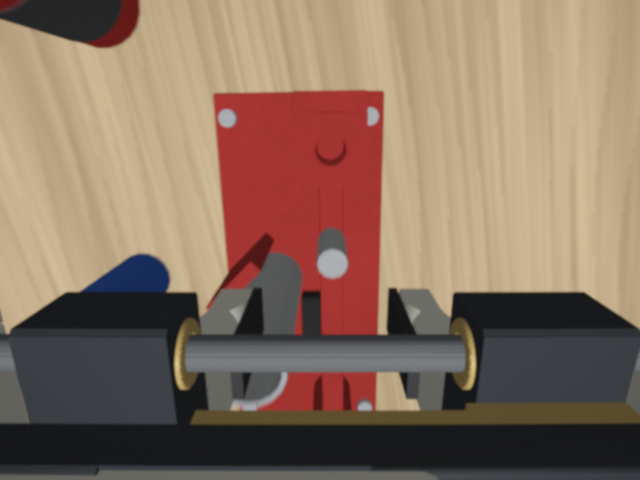

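Gate shut: the fork hole shows at (331,149), in line with the bar, peg top at (332,264), and the pipe is still standing at (270,340). Next, the pin.

Emit:
arm_command:
  commands:
    - {"tx": 0.08, "ty": 0, "tz": -0.08, "twist": 0}
    - {"tx": 0.2, "ty": 0, "tz": -0.16, "twist": 0}
    - {"tx": 0.33, "ty": 0, "tz": -0.22, "twist": 0}
    - {"tx": 0.47, "ty": 0, "tz": -0.22, "twist": 0}
    - {"tx": 0.61, "ty": 0, "tz": -0.22, "twist": 0}
    - {"tx": 0.75, "ty": 0, "tz": -0.22, "twist": 0}
    - {"tx": 0.86, "ty": 0, "tz": -0.22, "twist": 0}
    - {"tx": 0.9, "ty": 0, "tz": -0.22, "twist": 0}
  claw: 1

```text
t: 11.08
eef_pos: [0.5675, -0.2448, 0.2602]
ee_rot: [3.141, -0.0, -1.75]
force: [1.0, 0.4, -0.5]
width: 0.0874
gripper_force: 0.0
```

Run:
```python
from look import *
look("w6",["long_pin_seat","long_pin_grip","long_pin","short_pin"])
print(rel([.557,-.328,.25]))
```

```text
long_pin_seat 0.62 [321. 109.] [ 0.5545 -0.3289  0.095 ]
long_pin 0.7 [325.4 110.1] [ 0.5508 -0.3293  0.01  ]
short_pin 0.98 [421.3  71.8] [ 0.4559 -0.3472  0.005 ]
[ 0.5686 -0.2411  0.2602]
(array([ 0.35 , -0.015,  0.041]), 0.0)
```

Emit:
arm_command:
  commands:
    - {"tx": 0.07, "ty": 0, "tz": 0.01, "twist": 0}
    - {"tx": 0.14, "ty": -0.005, "tz": 0.02, "twist": 0}
    - {"tx": 0.21, "ty": -0.01, "tz": 0.04, "twist": 0}
    - {"tx": 0.28, "ty": -0.01, "tz": 0.06, "twist": 0}
    - {"tx": 0.34, "ty": -0.01, "tz": 0.08, "twist": 0}
    - {"tx": 0.352, "ty": -0.01, "tz": 0.1, "twist": 0}
    - {"tx": 0.352, "ty": -0.01, "tz": 0.1, "twist": 0}
    - {"tx": 0.352, "ty": -0.01, "tz": 0.1, "twist": 0}

```text
t: 12.0
eef_pos: [0.5555, -0.3282, 0.2349]
ee_rot: [3.141, 0.0, -1.747]
force: [-0.4, 0.6, 0.1]
width: 0.0877
gripper_force: 0.0
```

Run:
```python
from look import *
look("w7",["long_pin_seat","long_pin_grip","long_pin"])
print(rel([.5555,-.3285,.111]))
```

```text
long_pin_seat 0.61 [326.7 223.7] [ 0.5531 -0.33    0.095 ]
long_pin_grip 0.97 [324.1 237.8] [ 0.5552 -0.3291  0.129 ]
long_pin 0.71 [327.7 203. ] [ 0.5519 -0.3287  0.01  ]
[ 0.5559 -0.3281  0.2358]
(array([0.002, 0.002, 0.499]), 0.0)
```

View pics/w7.png

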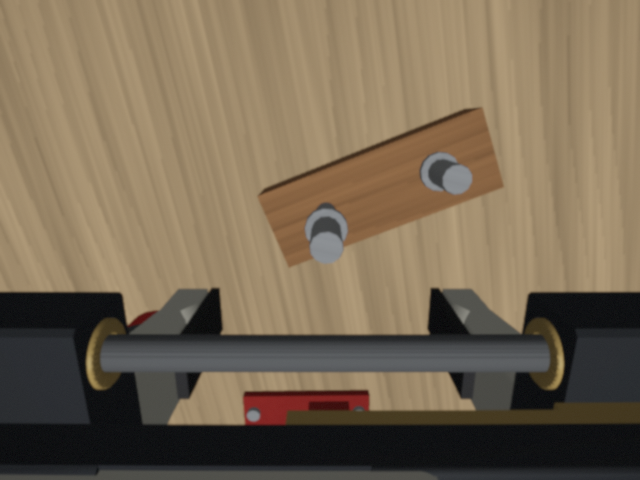

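Long pin knob top at (327,247), centred; the short pin at (457,179) is clear. I'll descend and grip.

Emit:
arm_command:
  commands:
    - {"tx": 0.002, "ty": 0.002, "tz": 0.08, "twist": 0}
    - {"tx": 0.004, "ty": 0.004, "tz": 0.17, "twist": 0}
    - {"tx": 0.004, "ty": 0.004, "tz": 0.26, "twist": 0}
    - {"tx": 0.004, "ty": 0.004, "tz": 0.34, "twist": 0}
    - {"tx": 0.004, "ty": 0.004, "tz": 0.42, "twist": 0}
    - {"tx": 0.004, "ty": 0.004, "tz": 0.48, "twist": 0}
    - {"tx": 0.004, "ty": 0.004, "tz": 0.497, "twist": 0}
    - {"tx": 0.004, "ty": 0.004, "tz": 0.497, "twist": 0}

```text
t: 12.87
eef_pos: [0.5539, -0.3291, 0.1101]
ee_rot: [3.14, 0.0, -1.747]
force: [-0.5, 0.9, 0.1]
width: 0.0875
gripper_force: 0.0
```

Emit:
arm_command:
  commands:
    - {"tx": 0, "ty": 0, "tz": 0, "twist": 0}
    - {"tx": 0, "ty": 0, "tz": 0, "twist": 0}
    - {"tx": 0, "ty": 0, "tz": 0, "twist": 0}
    - {"tx": 0, "ty": 0, "tz": 0, "twist": 0}
    - {"tx": 0, "ty": 0, "tz": 0, "twist": 0}
    - {"tx": 0, "ty": 0, "tz": 0, "twist": 0}
    - {"tx": 0, "ty": 0, "tz": 0, "twist": 0}
    - {"tx": 0, "ty": 0, "tz": 0, "twist": 0}
  claw: 0
  grip_force: 30

```text
t: 13.53
eef_pos: [0.5543, -0.3296, 0.1112]
ee_rot: [-3.141, -0.0, -1.748]
force: [-0.4, -0.6, -0.1]
width: 0.0399
gripper_force: 0.0
```

Emit:
arm_command:
  commands:
    - {"tx": 0, "ty": 0, "tz": 0, "twist": 0}
    - {"tx": 0, "ty": 0, "tz": 0, "twist": 0}
    - {"tx": 0, "ty": 0, "tz": 0, "twist": 0}
    - {"tx": 0, "ty": 0, "tz": 0, "twist": 0}
    - {"tx": 0, "ty": 0, "tz": 0, "twist": 0}
    - {"tx": 0, "ty": 0, "tz": 0, "twist": 0}
    - {"tx": 0, "ty": 0, "tz": 0, "twist": 0}
    - {"tx": 0, "ty": 0, "tz": 0, "twist": 0}

```text
t: 14.2
eef_pos: [0.5543, -0.3296, 0.111]
ee_rot: [3.141, 0.0, -1.747]
force: [0.6, -0.3, 0.1]
width: 0.0214
gripper_force: 30.0
```

Emit:
arm_command:
  commands:
    - {"tx": 0, "ty": 0, "tz": -0.04, "twist": 0}
    - {"tx": 0, "ty": 0, "tz": -0.12, "twist": 0}
    - {"tx": 0, "ty": 0, "tz": -0.22, "twist": 0}
    - {"tx": 0, "ty": 0, "tz": -0.34, "twist": 0}
    - {"tx": 0, "ty": 0, "tz": -0.46, "twist": 0}
    - {"tx": 0, "ty": 0, "tz": -0.56, "twist": 0}
    - {"tx": 0, "ty": 0, "tz": -0.64, "twist": 0}
    - {"tx": 0, "ty": 0, "tz": -0.64, "twist": 0}

```text
t: 14.87
eef_pos: [0.5558, -0.3306, 0.2771]
ee_rot: [-3.134, -0.002, -1.747]
force: [1.4, -0.4, -1.2]
width: 0.0213
gripper_force: 30.0
```

Run:
```python
from look import *
s=get_state();print(s["force"],s["width"],s["eef_pos"])
look("w8",["long_pin","long_pin_seat"])
print(rel([.5937,-.0805,.26]))
```

```text
[ 1.4276 -0.4128 -1.2069] 0.02133395257312187 [ 0.5558 -0.3306  0.2771]
long_pin 0.82 [328.9 240.9] [ 0.5614 -0.2826  0.01  ]
long_pin 0.59 [416.4 163.6] [ 0.4587 -0.3483  0.01  ]
long_pin_seat 0.77 [324.9 297.5] [ 0.57   -0.2553  0.095 ]
[ 0.5539 -0.3292  0.2708]
(array([-1.007,  0.018,  0.044]), 0.0)
```

Emit:
arm_command:
  commands:
    - {"tx": -0.08, "ty": 0, "tz": 0, "twist": 0}
    - {"tx": -0.22, "ty": 0.005, "tz": 0, "twist": 0}
    - {"tx": -0.37, "ty": 0.01, "tz": 0, "twist": 0}
    - {"tx": -0.52, "ty": 0.01, "tz": 0, "twist": 0}
    - {"tx": -0.67, "ty": 0.015, "tz": 0, "twist": 0}
    - {"tx": -0.81, "ty": 0.018, "tz": 0, "twist": 0}
    - {"tx": -0.93, "ty": 0.018, "tz": 0, "twist": 0}
    - {"tx": -1, "ty": 0.018, "tz": 0, "twist": 0}

```text
t: 15.68
eef_pos: [0.5933, -0.0797, 0.2695]
ee_rot: [3.139, -0.0, -1.746]
force: [-0.0, -0.8, -1.5]
width: 0.0211
gripper_force: 30.0
```

Emit:
arm_command:
  commands:
    - {"tx": 0, "ty": 0, "tz": 0.02, "twist": 0}
    - {"tx": 0, "ty": 0, "tz": 0.04, "twist": 0}
    - {"tx": 0, "ty": 0, "tz": 0.06, "twist": 0}
    - {"tx": 0, "ty": 0, "tz": 0.08, "twist": 0}
    - {"tx": 0, "ty": 0, "tz": 0.1, "twist": 0}
    - {"tx": 0, "ty": 0, "tz": 0.12, "twist": 0}
    - {"tx": 0, "ty": 0, "tz": 0.12, "twist": 0}
    - {"tx": 0, "ty": 0, "tz": 0.12, "twist": 0}

```text
t: 16.35
eef_pos: [0.5936, -0.0832, 0.2407]
ee_rot: [3.141, -0.0, -1.748]
force: [-0.1, -0.4, -0.8]
width: 0.0216
gripper_force: 30.0
```

Run:
```python
from look import *
s=get_state();p=np.array(s["eef_pos"]);print(p,s["width"])
c=calibration("wrist");im=save("wrist","w9")
tip=p-[0,0,.101];print("expected tip px",proj("wrist",tip,c),"fork px",proj("wrist",[.5937,-.0805,.112],c))
for k,z in (("long_pin",tip[2]),("fork_hole",.112)):
  for r in spot_point(k,"wrist")[:1]:print(k,r["score"],r["uv"],onz("wrist",r["uv"],z,c))
x0,y0=230,170;cv2.imwrite("pics/w9c.png",cv2.resize(im[170:390,220:460,::-1],None,fx=2.5,fy=2.5,interpolation=cv2.INTER_CUBIC))
a=grab_frame("scene");b=grab_frame("side")
A=cv2.resize(a[190:330,190:390],(400,280),interpolation=2);B=cv2.resize(b[130:270,260:460],(400,280),interpolation=2)
cv2.imwrite("pics/sc.png",np.hstack([A,B])[:,:,::-1])
for n,im in(("scene",a),("side",b)):print(n,proj(n,tip),proj(n,[.5937,-.0805,.112]))
```

```text
[ 0.5936 -0.0832  0.2407] 0.021566654127478824
expected tip px [323.8537 241.3524] fork px [324.3957 234.1251]
long_pin 0.94 [326.8, 242.7] [ 0.5918 -0.082   0.1397]
fork_hole 0.93 [323.1, 235.0] [ 0.5947 -0.08    0.112 ]
scene [266.4429 272.7073] [267.9427 282.7326]
side [339.5055 194.5145] [338.7555 202.4261]
```

View pics/w9c.png

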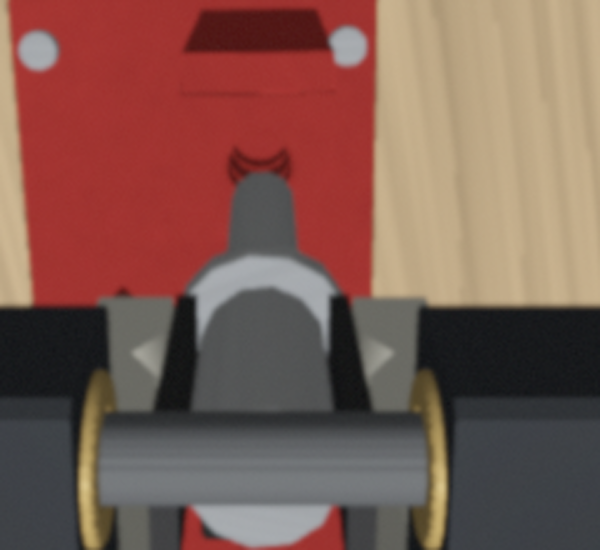

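View pics/sc.png

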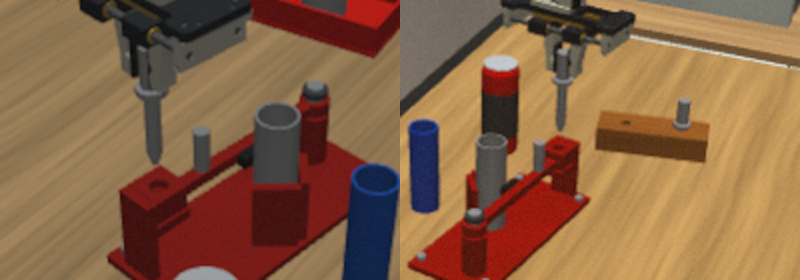

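Pin hangs straight with its tip just over the fork hole: scene tip ≈(267.5,271) and hole ≈(270,282); side tip ≈(340.5,194.5) and hole ≈(340,204). One triangulation to find the offset.

Run:
```python
from look import *
from scipy.optimize import least_squares
C={c:calibration(c) for c in("scene","side","wrist")}
def tri(o,z):
    f=lambda q:np.concatenate([proj(c,[*q,z],C[c])-uv for c,uv in o.items()]);r=least_squares(f,[.594,-.08]);return r.x,r.fun
print(tri(dict(scene=(270,282),side=(340,204),wrist=(323.5,233)),.112))
print(tri(dict(scene=(267.5,272),side=(340.5,194.5),wrist=(325.5,242)),.1397))
P=[get_state()["eef_pos"]]
for _ in range(6): grab_frame("wrist");P.append(get_state()["eef_pos"])
print(np.mean(P,0),np.std(P,0))
```

```text
(array([ 0.5948, -0.0803]), array([-1.5766,  0.8751, -1.5766, -1.6138,  0.182 ,  0.5625]))
(array([ 0.5931, -0.0818]), array([-0.7638,  0.2377, -1.0296,  0.2224,  0.0387,  0.1072]))
[ 0.5939 -0.0827  0.2413] [0.0001 0.     0.0001]
```

Emit:
arm_command:
  commands:
    - {"tx": -0.008, "ty": -0.005, "tz": 0.02, "twist": 0}
    - {"tx": -0.008, "ty": -0.005, "tz": 0.05, "twist": 0}
    - {"tx": -0.008, "ty": -0.005, "tz": 0.08, "twist": 0}
    - {"tx": -0.008, "ty": -0.005, "tz": 0.11, "twist": 0}
    - {"tx": -0.008, "ty": -0.005, "tz": 0.13, "twist": 0}
    - {"tx": -0.008, "ty": -0.005, "tz": 0.15, "twist": 0}
    - {"tx": -0.008, "ty": -0.005, "tz": 0.16, "twist": 0}
    - {"tx": -0.008, "ty": -0.005, "tz": 0.16, "twist": 0}

```text
t: 17.57
eef_pos: [0.5951, -0.081, 0.2002]
ee_rot: [3.14, -0.0, -1.748]
force: [-0.8, 0.4, -1.9]
width: 0.0212
gripper_force: 30.0
```

Emit:
arm_command:
  commands:
    - {"tx": 0, "ty": 0, "tz": 0.01, "twist": 0}
    - {"tx": 0, "ty": 0, "tz": 0.02, "twist": 0}
    - {"tx": 0, "ty": 0, "tz": 0.03, "twist": 0}
    - {"tx": 0, "ty": 0, "tz": 0.04, "twist": 0}
    - {"tx": 0, "ty": 0, "tz": 0.04, "twist": 0}
    - {"tx": 0, "ty": 0, "tz": 0.04, "twist": 0}
    - {"tx": 0, "ty": 0, "tz": 0.04, "twist": 0}
    - {"tx": 0, "ty": 0, "tz": 0.04, "twist": 0}

```text
t: 18.23
eef_pos: [0.5955, -0.081, 0.1912]
ee_rot: [-3.141, 0.0, -1.747]
force: [0.1, -0.3, -1.7]
width: 0.0214
gripper_force: 30.0
```

Emit:
arm_command:
  commands:
    - {"tx": 0, "ty": 0, "tz": 0.01, "twist": 0}
    - {"tx": 0, "ty": 0, "tz": 0.02, "twist": 0}
    - {"tx": 0, "ty": 0, "tz": 0.03, "twist": 0}
    - {"tx": 0, "ty": 0, "tz": 0.04, "twist": 0}
    - {"tx": 0, "ty": 0, "tz": 0.05, "twist": 0}
    - {"tx": 0, "ty": 0, "tz": 0.06, "twist": 0}
    - {"tx": 0, "ty": 0, "tz": 0.06, "twist": 0}
    - {"tx": 0, "ty": 0, "tz": 0.06, "twist": 0}

```text
t: 18.9
eef_pos: [0.5953, -0.081, 0.1758]
ee_rot: [3.141, -0.0, -1.747]
force: [0.4, 0.3, -1.7]
width: 0.0213
gripper_force: 30.0
```

Emit:
arm_command:
  commands:
    - {"tx": 0, "ty": 0, "tz": 0.02, "twist": 0}
    - {"tx": 0, "ty": 0, "tz": 0.04, "twist": 0}
    - {"tx": 0, "ty": 0, "tz": 0.06, "twist": 0}
    - {"tx": 0, "ty": 0, "tz": 0.08, "twist": 0}
    - {"tx": 0, "ty": 0, "tz": 0.1, "twist": 0}
    - {"tx": 0, "ty": 0, "tz": 0.12, "twist": 0}
    - {"tx": 0, "ty": 0, "tz": 0.14, "twist": 0}
    - {"tx": 0, "ty": 0, "tz": 0.14, "twist": 0}

```text
t: 19.57
eef_pos: [0.5947, -0.081, 0.1396]
ee_rot: [3.14, -0.0, -1.748]
force: [-0.9, 0.0, -2.0]
width: 0.0214
gripper_force: 30.0
```

Nearly seated with no contact forces; last 11 mm slowly, plus a small press.

Emit:
arm_command:
  commands:
    - {"tx": 0, "ty": 0, "tz": 0.01, "twist": 0}
    - {"tx": 0, "ty": 0, "tz": 0.02, "twist": 0}
    - {"tx": 0, "ty": 0, "tz": 0.028, "twist": 0}
    - {"tx": 0, "ty": 0, "tz": 0.034, "twist": 0}
    - {"tx": 0, "ty": 0, "tz": 0.039, "twist": 0}
    - {"tx": 0, "ty": 0, "tz": 0.043, "twist": 0}
    - {"tx": 0, "ty": 0, "tz": 0.047, "twist": 0}
    - {"tx": 0, "ty": 0, "tz": 0.047, "twist": 0}

```text
t: 20.23
eef_pos: [0.5953, -0.081, 0.1292]
ee_rot: [3.141, -0.0, -1.747]
force: [-0.2, 0.8, -2.7]
width: 0.0215
gripper_force: 30.0
```

Emit:
arm_command:
  commands:
    - {"tx": 0, "ty": 0, "tz": 0.004, "twist": 0}
    - {"tx": 0, "ty": 0, "tz": 0.008, "twist": 0}
    - {"tx": 0, "ty": 0, "tz": 0.012, "twist": 0}
    - {"tx": 0, "ty": 0, "tz": 0.014, "twist": 0}
    - {"tx": 0, "ty": 0, "tz": 0.016, "twist": 0}
    - {"tx": 0, "ty": 0, "tz": 0.016, "twist": 0}
    - {"tx": 0, "ty": 0, "tz": 0.016, "twist": 0}
    - {"tx": 0, "ty": 0, "tz": 0.016, "twist": 0}

```text
t: 20.9
eef_pos: [0.5957, -0.0811, 0.1279]
ee_rot: [-3.14, -0.0, -1.747]
force: [-7.0, 2.6, 16.0]
width: 0.0216
gripper_force: 30.0
```

Seated: 16 N upward at z = 0.128, as expected. Release and lift straight up.

Emit:
arm_command:
  commands:
    - {"tx": 0, "ty": 0, "tz": 0, "twist": 0}
    - {"tx": 0, "ty": 0, "tz": -0.006, "twist": 0}
    - {"tx": 0, "ty": 0, "tz": -0.008, "twist": 0}
    - {"tx": 0, "ty": 0, "tz": -0.008, "twist": 0}
    - {"tx": 0, "ty": 0, "tz": -0.008, "twist": 0}
    - {"tx": 0, "ty": 0, "tz": -0.008, "twist": 0}
    - {"tx": 0, "ty": 0, "tz": -0.008, "twist": 0}
    - {"tx": 0, "ty": 0, "tz": -0.008, "twist": 0}
  claw: 0.7

```text
t: 21.57
eef_pos: [0.5954, -0.081, 0.1271]
ee_rot: [3.141, -0.0, -1.747]
force: [0.4, -0.1, 0.8]
width: 0.0605
gripper_force: 0.0
```

Emit:
arm_command:
  commands:
    - {"tx": 0, "ty": 0, "tz": -0.05, "twist": 0}
    - {"tx": 0, "ty": 0, "tz": -0.12, "twist": 0}
    - {"tx": 0, "ty": 0, "tz": -0.22, "twist": 0}
    - {"tx": 0, "ty": 0, "tz": -0.32, "twist": 0}
    - {"tx": 0, "ty": 0, "tz": -0.42, "twist": 0}
    - {"tx": 0, "ty": 0, "tz": -0.5, "twist": 0}
    - {"tx": 0, "ty": 0, "tz": -0.5, "twist": 0}
    - {"tx": 0, "ty": 0, "tz": -0.5, "twist": 0}

```text
t: 22.23
eef_pos: [0.596, -0.0809, 0.2536]
ee_rot: [-3.139, 0.001, -1.747]
force: [0.8, 0.2, -1.6]
width: 0.0612
gripper_force: 0.0
```

Run:
```python
from look import *
s=get_state();print(s["eef_pos"],s["force"],s["width"])
a=grab_frame("scene");b=grab_frame("side")
A=cv2.resize(a[200:340,190:390],(800,560),interpolation=2)[:,:400];A=cv2.resize(a[220:340,220:360],(400,343),interpolation=2);B=cv2.resize(b[150:270,260:400],(400,343),interpolation=2)
cv2.imwrite("pics/fin.png",np.hstack([A,B])[:,:,::-1])
for c in("scene","side"):
  for k in("long_pin_seat","short_pin","pipe"):
    for r in spot_point(k,c)[:1]:print(c,k,round(r["score"],2),r["uv"],onz(c,r["uv"],dict(long_pin_seat=.112,short_pin=.005,pipe=.012)[k]))
```

```text
[ 0.596  -0.0809  0.2536] [ 0.8303  0.1606 -1.5598] 0.061203080158371975
scene long_pin_seat 0.9 [269.8, 280.2] [ 0.5918 -0.0722  0.112 ]
scene short_pin 0.83 [123.7, 368.5] [ 0.4458 -0.342   0.005 ]
scene pipe 0.74 [310.5, 295.2] [0.6209 0.0308 0.012 ]
side long_pin_seat 0.59 [337.9, 200.4] [ 0.6009 -0.0918  0.112 ]
side short_pin 0.68 [397.7, 206.0] [ 0.4534 -0.3269  0.005 ]
side pipe 0.98 [305.5, 239.3] [0.6638 0.0225 0.012 ]
```

View pics/fin.png

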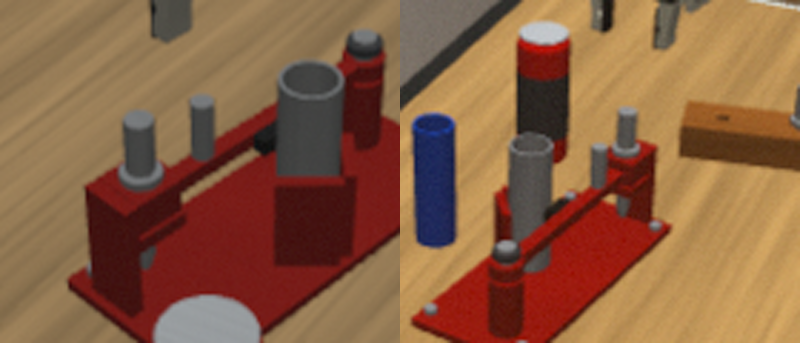

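The pin's flange sits flat on the fork (crop left (140,178), right (627,148)), with its shank showing below. The pipe is standing, the gate is shut and the gripper is clear.

```bash
python3 -c "
from station import *
print(job_done())"
```

```text
the job is handed in; nothing more can be done
None
```

The gate is shut, the long pin is seated flush through fork and eye and released, the pipe is still standing, and the short pin is still in the rack; I handed the job in at about 22 s, with no verdict returned.

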